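# Wind the soak timer and open the push-and-turn descaler bottle

## Task

The kettle is due for descaling: while your hand is still free, wind the hen timer counter-clockwise (seen from above), in as many partial turns as it takes, to at least 25 minutes. Then open the descaler bottle where it stands: press its red safety cap down, twist it counter-clockwise until it is free and lift it clear of the neck. Finish while still holding the cap, level and still, a few centimetres straight above the bottle's mouth, ready to go back on; bottle and timer stay standing about where they are, and leave the mug, pepper mill and lemon alone.

Things in the scene. Friction and masses are not known exactly. Their poses are not given: they have to be found in the camera images.
- descaler: white plastic descaler bottle with a blue label, loose, full, about 0.6 kg, 162 mm tall with its cap. Body a rounded rectangle 60 mm (x) by 92 mm (y), sloping in above z = 80 mm; origin at the centre of its underside, z up the neck's axis. Collar 42 mm across up to z = 124.5 mm, lip of the mouth at z = 149 mm
- cap: red ribbed push-and-turn cap, 48 mm across, 32 mm high, 55 g, loose; origin at the centre of its lower rim, z up. Found locked, rim 130 mm above the bottle's underside, x along the bottle's x. A spring holds it up (4 N); pressed 3.5 mm (7 N) it can turn, it bottoms at 5.5 mm (9 N). Pinch its sides with about 35 N, push down and keep it down while twisting
- mouth (a point): centre of the lip of the bottle's mouth, 149 mm above its underside. Unpressed, lugs on the neck stop the cap and the whole bottle turns. Pressed, the cap turns counter-clockwise seen from above; it lifts straight off from 45 degrees on, a stop ends the turn at 75, so aim for 60. The push also keeps the bottle from turning
- timer: base of the wind-up timer shaped like a white hen with orange beak and tail, loose on a rubber foot, 0.2 kg, 48 mm across, 60 mm tall; origin at the centre of its underside, z up. All above a seam at 13 mm is the dial: a round dome 46 mm across at 14 to 24 mm height (pinch here, 15 N is enough), narrowing to a small head. Pinching below the seam holds the base
- timer_dial (a joint): how far the hen (dial) is wound, rad: 0 is run down, grows counter-clockwise seen from above, 0.105 rad is one minute, so 25 minutes is 2.62 rad; end of travel 5.76. Slight friction (0.01 to 0.02 N m), it stays where it is left; starts at 0 to 0.25
- mug: orange mug, 101 mm high; leave alone; origin at the centre of its underside
- pepper_mill: wooden pepper mill, 58 mm across, 170 mm high; leave alone; origin at the centre of its underside
- lemon: lemon, 71 mm long; leave alone
There are look-alikes about, which are no part of the job. Several things have the shape of the cap; the one meant has the colours described above. There is more than one size of the timer; the job needs the larger.

How it is judged:
By the outcome, as a careful person would: the job done as asked, in the order asked, and still so for the second after the job is handed in, while the arm keeps its last pose, push and grip.
It also fails if it takes over 61 s, if anything falls off the work surface, if the arm or the gripper's body presses on something with over 40 N, if the wrist force passes 120 N, or if a joint passes its speed limit or range.

## Robot

A 7-joint arm with a two-finger parallel gripper is mounted at the origin on a cart in front of the work surface, level with it; the furniture and walls round the work are solid. World frame = base frame: x ahead of the robot, y to its left, z up, the work surface at z = 0. Lengths are in m, angles in rad, forces in N, time in s.
With the tool pointing down it reaches from about 0.425 to 0.875 m from the base axis. Payload 4.7 kg.
Tool frame: the origin (TCP) lies between the finger pads; the fingertips stand 14 mm ahead of it and the grasp point (between the pads) lies 5 mm behind it; z points along the fingers, y is the line along which they close (so a half turn about z gives the same grasp; the last joint's range is limited). The gripper opens to 87 mm and grips with 3 to 60 N. Pads are 19 mm wide; open, the fingers measure 117 mm over their backs; the gripper's body (75 mm by 190 mm) begins 51 mm behind the grasp point.
Start: joints at [1.363, 0.321, -0.07, 1.45, 0.023, 1.371, -0.057], TCP at [0.143, -0.634, 0.237] pointing down, gripper open.
Joint ranges: [-2.86, 2.86], [-0.3, 2.09], [-1.38, 1.24], [0.06, 2.45], [-1.56, 4.7], [0.09, 2.05], [-2.69, 2.69]. Speed limits (rad/s): [2.57, 2.57, 3.14, 3.14, 3.14, 3.14, 3.14].

## Interface

Orientations are given as a rotation vector (axis times angle).
In Python, from bench import get_state, get_image, camera_params, close_job gives the robot as it stands. The module is installed in compiled form; this text tells all that it offers.
- The arm moves only by the tool arm_command, never from a script. Its argument "motion" is a list of rows, each a list of 5 numbers: the finger opening in mm, from 0 to 87, then the shift along the tool's x, y, z in mm, then the turn about the tool's z in degrees. In form: [[gripper, x, y, z, spin], ...]. A call has 1 to 5 rows; each row is the pose to reach, as a shift and turn from the pose commanded when the call began, along the tool's axes at that moment; what a row does not reach only later rows make up. A row lasts 1/12 s, in which the tool goes at most 41.7 mm and 7.16 degrees, less where a joint would pass 70% of its speed; a pose out of reach is approached as far as the arm can. A call with a gripper value outside its range is refused whole. The fingers move at their own pace and stop on an object; "newtons" is the grip in N (left out, the last holds). Time passes only in rows, so rows that repeat a pose let the fingers close. It gives the time, the measured TCP pose, the force, the opening and the grip force at its end, in the units of the state.
- get_state(): the state, without advancing time (a new reading comes with each control period).
- get_image(name): name is "scene" or "top"; returns (picture, depth): 420x560x3 uint8, red, green, blue; 420x560 float32, m along the optical axis (not along the pixel's ray), 0 where there is no reading.
- camera_params(name): a dict with "intrinsics" (3x3 intrinsics, pixels), "D" ([k1, k2, p1, p2, k3] as OpenCV has them; the pictures are not rectified), "extrinsics" (4x4, takes a point from camera to world coordinates). Camera axes: x right, y down, z forward; pixel columns grow to the right and rows downward; lengths in m; the calibration is good to about 2 mm. A picture is of the moment at which its call begins. camera_params takes no time and is no camera call.
- close_job(): hands the job in; it is judged then, once.
The state is a dict: "time": time; "joint_positions": joint angles; "qd": joint speeds; "joint_torque": joint torques, N m; "position": TCP position; "tool_rot": TCP orientation; "ft_force": force on the tool from outside, world axes, zero at the start; "torque": the same for the moment, N m; "grip_width": opening from 0.0 (shut) to 1.0 (fully open); "grip_force": force on a finger pad.
Only numpy, scipy, OpenCV 4.12 (cv2) and the standard library are available. Lean on these libraries where they do the work, as an engineer would, in place of code of your own. Each camera call takes 0.05 s, during which the arm holds its last target. There are 200 camera calls.

## Working session

There is one attempt and no reset: what is moved stays moved. The work goes in short steps, Python scripts to look and compute and a tool call to move; the robot and the scene stay as the last step left them, time stands still between calls to the robot, and variables do not carry over. Pictures are saved under pics/ and viewed, at most 12 in all, crops included, and the job is handed in when it is done.

Besides the shell and the picture viewer there is one more tool, called after "Emit:" in YAML: its name, and indented under it one key for each argument. arm_command: Moves the arm, as the interface text tells. Its arguments: {"type":"object","properties":{"motion":{"type":"array"},"newtons":{"type":"number"}},"required":["motion"]}

```bash
mkdir -p pics; cat > h.py <<'E'
import numpy as np,cv2
from bench import *
from scipy.spatial.transform import Rotation as R
def grab(n,tag):
    im,d=get_image(n); cv2.imwrite(f'pics/{tag}.png',im[:,:,::-1]); np.savez(f'{tag}.npz',im=im,d=d); return im,d
def world(n,d):
    p=camera_params(n);K=np.array(p['intrinsics']);D=np.array(p['D']);T=np.array(p['extrinsics'])
    v,u=np.mgrid[:420,:560]
    q=cv2.undistortPoints(np.stack([u,v],-1).reshape(-1,1,2).astype(float),K,D).reshape(420,560,2)
    P=np.dstack([q*d[...,None],d]); return P@T[:3,:3].T+T[:3,3]
E
python3 - <<'E'
from h import *
a,_=grab('scene','s0');b,_=grab('top','t0')
s=get_state();print(s)
print(R.from_rotvec(s['tool_rot']).as_matrix().round(3))
for n in('scene','top'):print(np.array(camera_params(n)['extrinsics']).round(3))
E
```

```text
{'time': 0.1, 'joint_positions': array([ 1.36309617,  0.32172597, -0.07006577,  1.4515753 ,  0.02258621,
        1.37081085, -0.05691506]), 'qd': array([ 1.03923428e-03, -3.44368159e-04,  6.21327529e-04, -1.68496413e-03,
       -5.49952097e-04,  4.84221633e-04,  7.13988527e-05]), 'joint_torque': array([ 4.40413978e-04, -4.92568588e+01, -4.05253004e-01, -3.13397491e+01,
       -6.41463278e-02,  3.94744158e-02,  1.10267974e-04]), 'position': array([ 0.14283058, -0.6336149 ,  0.2355744 ]), 'tool_rot': array([-3.12059471e+00, -3.47488217e-01,  4.38006590e-04]), 'ft_force': array([ 0.14521841, -0.10202179, -0.25485355]), 'torque': array([-0.00517784, -0.02227222,  0.00962908]), 'grip_force': 0.0, 'grip_width': 0.9981966449734514}
[[ 0.976  0.22  -0.   ]
 [ 0.22  -0.976  0.002]
 [-0.    -0.002 -1.   ]]
[[-0.703 -0.501  0.505  0.165]
 [-0.711  0.484 -0.51   0.213]
 [ 0.011 -0.718 -0.696  0.699]
 [ 0.     0.     0.     1.   ]]
[[ 0.065 -0.975  0.211  0.364]
 [-0.998 -0.064  0.012 -0.229]
 [ 0.002 -0.212 -0.977  1.267]
 [ 0.     0.     0.     1.   ]]
```

View pics/s0.png

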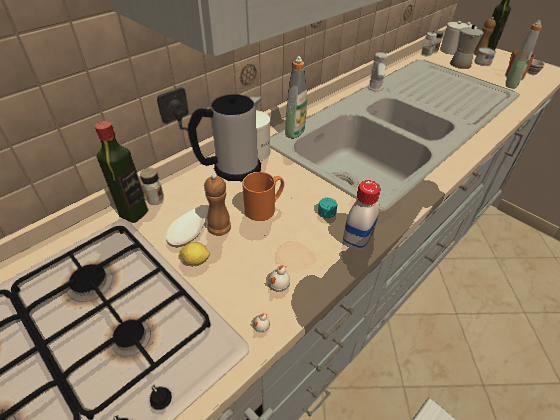

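View pics/t0.png

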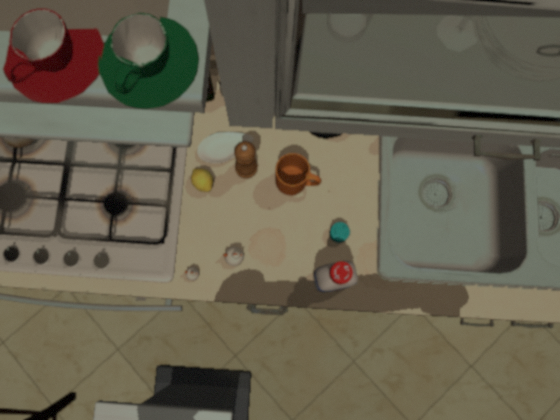

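Scene view: hens at (279,280), which is the larger, and (262,323), which is smaller. The red cap is on the bottle at (369,190), and a teal look-alike cap sits at (328,208). Top view: hens (234,256) and (192,272), red cap (342,272), teal cap (340,231). Next I'll measure these and check a crop.

```bash
python3 - <<'E'
from h import *
from scipy.optimize import least_squares
def circ(P):
    f=lambda c:np.hypot(P[:,0]-c[0],P[:,1]-c[1])-c[2]
    r=least_squares(f,[*P[:,:2].mean(0),.023],loss='soft_l1',f_scale=.001);return r.x.round(4),len(P)
W={}
for n,t in(('scene','s0'),('top','t0')):
    z=np.load(t+'.npz');W[n]=(z['im'],world(n,z['d']),z['d'])
    for nm,b in({'big':(260,262,300,296),'small':(250,310,275,334),'cap':(352,175,386,206),'bottle':(338,175,386,250),'teal':(314,194,342,222)} if n=='scene' else {'big':(220,243,247,269),'small':(182,262,202,283),'cap':(326,258,358,288),'bottle':(310,255,360,295),'teal':(327,219,353,245)}).items():
        x0,y0,x1,y1=b;P=W[n][1][y0:y1,x0:x1].reshape(-1,3);I=W[n][0][y0:y1,x0:x1].reshape(-1,3).astype(int)
        ok=(W[n][2][y0:y1,x0:x1].ravel()>0)&(P[:,2]>.008);
        Q=P[ok];print(n,nm,len(Q),'max z',np.percentile(Q[:,2],[50,95,99]).round(3),'mid',((Q.max(0)+Q.min(0))/2).round(3),'ext',np.ptp(Q,axis=0).round(3))
        if nm in('big','small'):
            B=Q[(Q[:,2]>.012)&(Q[:,2]<.026)];print('  circ',circ(B))
        if nm=='cap':
            red=ok&(I[:,0]>1.8*I[:,1])&(I[:,0]>80);C=P[red]
            T=C[C[:,2]>np.percentile(C[:,2],90)-.006];print('  top',T.mean(0).round(4),((T.max(0)+T.min(0))/2).round(4),np.ptp(T,axis=0).round(3))
            S=C[(C[:,2]<.156)&(C[:,2]>.132)];print('  side',circ(S) if len(S)>5 else 0)
        if nm=='bottle':
            L=Q[(Q[:,2]>.01)&(Q[:,2]<.08)];
            if len(L)>20:
                (c,s,a)=cv2.minAreaRect(L[:,:2].astype(np.float32));print('  body',c,s,a,len(L))
im=W['scene'][0][165:345,235:415,::-1];cv2.imwrite('pics/c0.png',cv2.resize(im,None,fx=3.3,fy=3.3,interpolation=cv2.INTER_CUBIC))
E
```

```text
scene big 408 max z [0.033 0.054 0.059] mid [ 0.508 -0.134  0.034] ext [0.044 0.045 0.052]
  circ (array([ 0.5087, -0.1377,  0.0223]), 106)
scene small 227 max z [0.023 0.037 0.04 ] mid [ 0.459 -0.039  0.025] ext [0.03  0.031 0.033]
  circ (array([ 0.4605, -0.0395,  0.0126]), 130)
scene cap 564 max z [0.156 0.164 0.165] mid [ 0.519 -0.454  0.087] ext [0.143 0.204 0.158]
  top [ 0.4704 -0.3741  0.1625] [ 0.4708 -0.3768  0.1618] [0.047 0.046 0.008]
  side (array([ 0.4726, -0.3781,  0.0237]), 161)
scene bottle 1772 max z [0.098 0.163 0.164] mid [ 0.538 -0.442  0.087] ext [0.206 0.229 0.158]
  body (0.45249050855636597, -0.3643157184123993) (0.09043954312801361, 0.045571696013212204) 63.19926834106445 606
scene teal 299 max z [0.032 0.034 0.035] mid [ 0.582 -0.386  0.023] ext [0.048 0.047 0.028]
top big 302 max z [0.034 0.055 0.062] mid [ 0.509 -0.138  0.036] ext [0.046 0.047 0.052]
  circ (array([ 0.5093, -0.1388,  0.0222]), 52)
top small 144 max z [0.024 0.038 0.04 ] mid [ 0.461 -0.042  0.026] ext [0.029 0.03  0.034]
  circ (array([ 0.4615, -0.0425,  0.0128]), 90)
top cap 775 max z [0.159 0.165 0.167] mid [ 0.475 -0.39   0.089] ext [0.065 0.08  0.161]
  top [ 0.4727 -0.3776  0.1628] [ 0.4723 -0.3784  0.1645] [0.046 0.045 0.01 ]
  side (array([ 0.4732, -0.3792,  0.0241]), 18)
top bottle 1107 max z [0.11  0.165 0.167] mid [ 0.472 -0.38   0.089] ext [0.072 0.1   0.162]
  body (0.4530884623527527, -0.3682619333267212) (0.0917494148015976, 0.045068152248859406) 66.16857147216797 119
top teal 338 max z [0.033 0.037 0.039] mid [ 0.584 -0.389  0.025] ext [0.049 0.049 0.031]
```

View pics/c0.png

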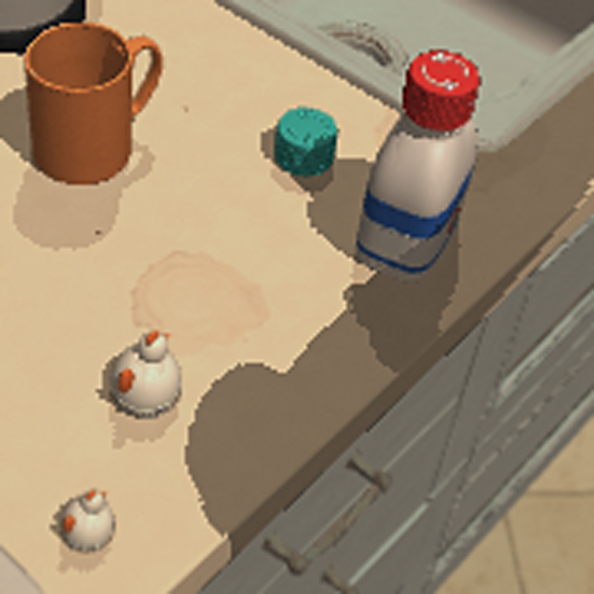

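The big hen, 60 mm tall, is at (0.509,-0.138). The red cap is at (0.473,-0.379) with its top at 0.162–0.165. The crop confirms both choices: the large hen at its (148,380) and the red cap at its (441,88). I'll move over the hen now, at the present height.

Emit:
arm_command:
  motion:
    - [87,31,-27,0,0]
    - [87,62,-54,0,0]
    - [87,93,-81,0,0]
    - [87,124,-108,0,0]
    - [87,155,-134,0,0]
  newtons: 15

```text
time: 0.52
position: [0.2653, -0.4672, 0.2361]
tool_rot: [-3.122, -0.347, 0.001]
ft_force: [1.1, 0.3, -0.6]
grip_width: 0.996
grip_force: 0.0
```

Emit:
arm_command:
  motion:
    - [87,31,-27,0,0]
    - [87,62,-54,0,0]
    - [87,93,-81,0,0]
    - [87,124,-108,0,0]
    - [87,155,-134,0,0]

```text
time: 0.93
position: [0.387, -0.3024, 0.2364]
tool_rot: [3.122, 0.348, -0.001]
ft_force: [1.0, -0.1, 0.7]
grip_width: 1.003
grip_force: 0.0
```

Emit:
arm_command:
  motion:
    - [87,31,-27,0,0]
    - [87,62,-54,0,0]
    - [87,93,-81,0,0]
    - [87,124,-108,0,0]
    - [87,156,-135,0,0]

```text
time: 1.35
position: [0.5092, -0.1369, 0.2364]
tool_rot: [3.122, 0.347, -0.0]
ft_force: [1.2, -1.3, 0.4]
grip_width: 1.001
grip_force: 0.0
```

Emit:
arm_command:
  motion:
    - [87,0,0,0,7]
    - [87,0,0,0,14]
    - [87,0,0,0,21]
    - [87,0,0,0,28]
    - [87,0,0,0,35]

```text
time: 1.77
position: [0.5085, -0.1384, 0.236]
tool_rot: [-3.081, 0.616, 0.002]
ft_force: [-0.1, -0.1, 0.9]
grip_width: 1.001
grip_force: 0.0
```

```bash
cat > st.py <<'E'
from h import *
import sys
s=get_state();M=R.from_rotvec(s['tool_rot']).as_matrix()
print(round(s['time'],2),s['position'].round(4),'q',s['joint_positions'].round(3),'F',s['ft_force'].round(1),s['torque'].round(2),'w',round(s['grip_width']*87,1),'g',round(s['grip_force'],1))
print('yaw',np.degrees(np.arctan2(M[1,0],M[0,0])).round(1),M[:,2].round(4))
if len(sys.argv)>1:
    t=np.array([float(a) for a in sys.argv[1:]]);print('to go',((t-s['position'])@M*1000).round(1))
E
python3 st.py .509 -.138 .029
```

```text
1.77 [ 0.5085 -0.1384  0.236 ] q [ 0.736  0.091 -0.549  1.738  0.049  1.327 -1.788] F [-0.1 -0.1  0.9] [ 0.03  0.   -0.03] w 87.1 g 0.0
yaw -22.6 [-9.e-04  2.e-04 -1.e+00]
to go [  0.5  -0.6 207. ]
```

Emit:
arm_command:
  motion:
    - [80,0,0,35,0]
    - [75,0,0,75,0]
    - [70,0,0,115,0]
    - [65,0,-0.5,150,0]
    - [65,0,-0.5,170,0]

```text
time: 2.18
position: [0.5059, -0.1374, 0.0621]
tool_rot: [-3.082, 0.607, 0.01]
ft_force: [-0.4, 0.4, -0.7]
grip_width: 0.776
grip_force: 0.0
```

Emit:
arm_command:
  motion:
    - [65,0,0,15,0]
    - [65,0,0,28,0]
    - [65,0,0,37,0]
    - [65,0,0,37,0]
    - [65,0,0,37,0]

```text
time: 2.6
position: [0.5091, -0.1381, 0.0297]
tool_rot: [-3.082, 0.607, 0.0]
ft_force: [-0.2, -0.4, 0.4]
grip_width: 0.749
grip_force: 0.0
```

Emit:
arm_command:
  motion:
    - [55,0,0,0,0]
    - [45,0,0,0,0]
    - [40,0,0,0,0]
    - [40,0,0,0,0]
    - [40,0,0,0,0]
  newtons: 15

```text
time: 3.02
position: [0.5095, -0.1382, 0.0302]
tool_rot: [3.082, -0.607, 0.002]
ft_force: [-0.2, -0.5, 2.1]
grip_width: 0.507
grip_force: 14.9
```

```bash
python3 st.py .509 -.138 .029; python3 -c "
from h import *
a,_=grab('scene','s1');cv2.imwrite('pics/c1.png',cv2.resize(a[200:340,200:360,::-1],None,fx=4,fy=4,interpolation=cv2.INTER_CUBIC))"
```

```text
3.02 [ 0.5095 -0.1382  0.0302] q [ 0.683  0.312 -0.526  1.953  0.195  0.925 -1.9  ] F [-0.2 -0.5  2.1] [ 0.08 -0.07 -0.05] w 44.1 g 14.9
yaw -22.3 [ 1.2e-03 -5.0e-04 -1.0e+00]
to go [-0.5 -0.1  1.2]
```

View pics/c1.png

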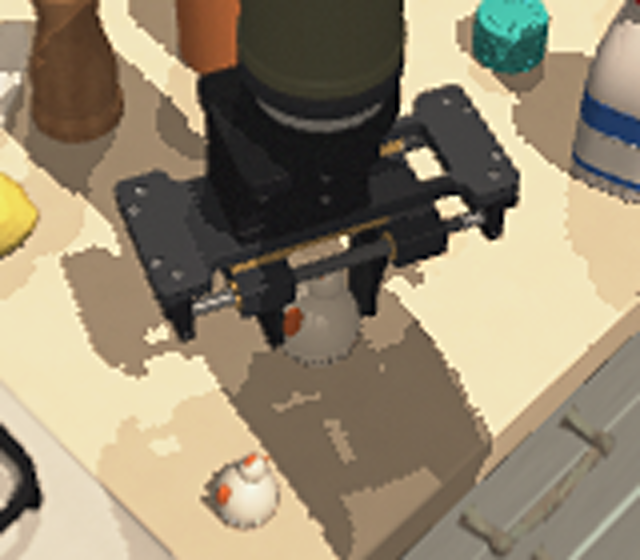

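The crop shows the fingers astride the big hen (crop (320,325)), with a pinch width of 44 mm and a slight upward push, so the grip is a little high. I'll reopen, go 3.5 mm lower and pinch again.

Emit:
arm_command:
  motion:
    - [55,0,0,0,0]
    - [55,0,0,3,0]
    - [55,0,0,3.5,0]
    - [42,0,0,3.5,0]
    - [40,0,0,3.5,0]

```text
time: 3.48
position: [0.5086, -0.1381, 0.0257]
tool_rot: [-3.082, 0.607, 0.001]
ft_force: [1.1, -0.0, 0.0]
grip_width: 0.551
grip_force: 0.0
```

Emit:
arm_command:
  motion:
    - [40,0,0,0,0]
    - [40,0,0,0,0]
    - [40,0,0,0,-3]
    - [40,0,0,0,-8]
    - [40,0,0,0,-14]

```text
time: 3.9
position: [0.5087, -0.1382, 0.0258]
tool_rot: [3.134, -0.22, -0.001]
ft_force: [0.8, -0.0, -1.5]
grip_width: 0.518
grip_force: 15.0
```

```bash
python3 st.py
```

```text
3.9 [ 0.5087 -0.1382  0.0258] q [ 0.716  0.325 -0.565  1.954  0.217  0.922 -1.668] F [ 0.8 -0.  -1.5] [ 0.04  0.04 -0.03] w 45.0 g 15.0
yaw -8.0 [-6.e-04 -1.e-04 -1.e+00]
```

Emit:
arm_command:
  motion:
    - [40,0,0,0,-6]
    - [40,0,0,0,-12]
    - [40,0,0,0,-18]
    - [40,0,0,0,-24]
    - [40,0,0,0,-30]

```text
time: 4.32
position: [0.5086, -0.1383, 0.0258]
tool_rot: [-3.084, -0.599, 0.001]
ft_force: [0.4, -0.1, -1.5]
grip_width: 0.511
grip_force: 15.0
```

Emit:
arm_command:
  motion:
    - [40,0,0,0,-7]
    - [40,0,0,0,-14]
    - [40,0,0,0,-21]
    - [40,0,0,0,-28]
    - [40,0,0,0,-35]

```text
time: 4.73
position: [0.5086, -0.1383, 0.0258]
tool_rot: [-2.76, -1.5, 0.001]
ft_force: [0.4, 0.3, -1.9]
grip_width: 0.514
grip_force: 15.0
```

```bash
python3 st.py; python3 -c "
from h import *
a,_=grab('scene','s2');cv2.imwrite('pics/c2.png',cv2.resize(a[200:340,200:360,::-1],None,fx=4,fy=4,interpolation=cv2.INTER_CUBIC))"
```

```text
4.73 [ 0.5086 -0.1383  0.0258] q [ 0.885  0.373 -0.764  1.949  0.317  0.942 -0.609] F [ 0.4  0.3 -1.9] [-0.03 -0.02 -0.06] w 44.7 g 15.0
yaw 57.0 [-6.e-04 -1.e-04 -1.e+00]
```

View pics/c2.png

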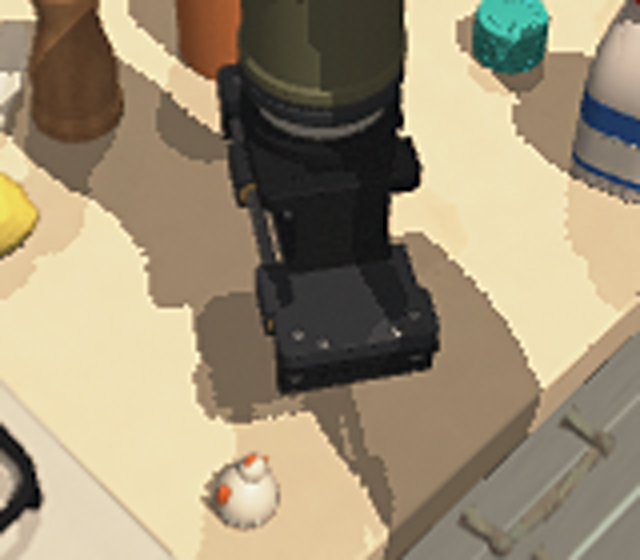

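The hen is hidden behind the gripper in this view. I'll continue the turn and check the hen after release.

Emit:
arm_command:
  motion:
    - [40,0,0,0,-7]
    - [40,0,0,0,-14]
    - [40,0,0,0,-21]
    - [40,0,0,0,-28]
    - [40,0,0,0,-35]

```text
time: 5.2
position: [0.5087, -0.1383, 0.0258]
tool_rot: [-2.184, -2.257, 0.001]
ft_force: [0.2, 0.2, -2.7]
grip_width: 0.514
grip_force: 15.0
```

Emit:
arm_command:
  motion:
    - [40,0,0,0,-7]
    - [40,0,0,0,-14]
    - [40,0,0,0,-21]
    - [40,0,0,0,-28]
    - [40,0,0,0,-35]

```text
time: 5.62
position: [0.5087, -0.1383, 0.0258]
tool_rot: [-1.405, -2.81, 0.001]
ft_force: [0.1, -0.2, -2.1]
grip_width: 0.515
grip_force: 15.0
```

Emit:
arm_command:
  motion:
    - [40,0,0,0,-7]
    - [40,0,0,0,-14]
    - [40,0,0,0,-21]
    - [40,0,0,0,-28]
    - [40,0,0,0,-35]

```text
time: 6.03
position: [0.5087, -0.1384, 0.0258]
tool_rot: [-0.495, -3.102, 0.0]
ft_force: [-0.0, 0.4, -2.8]
grip_width: 0.516
grip_force: 15.0
```

Emit:
arm_command:
  motion:
    - [40,0,0,0,0]
    - [40,0,0,0,0]
    - [60,0,0,0,0]
    - [65,0,0,0,0]
    - [65,0,0,0,0]

```text
time: 6.45
position: [0.5092, -0.1382, 0.0262]
tool_rot: [0.502, 3.101, -0.001]
ft_force: [-0.1, -0.7, -0.1]
grip_width: 0.663
grip_force: 0.0
```

Emit:
arm_command:
  motion:
    - [65,0,0,-25,0]
    - [65,0,0,-65,0]
    - [70,0,0,-105,0]
    - [70,0,0,-145,0]
    - [70,0,0,-185,0]

```text
time: 6.87
position: [0.5088, -0.1375, 0.2128]
tool_rot: [-0.5, -3.101, -0.0]
ft_force: [0.6, -1.6, -0.4]
grip_width: 0.797
grip_force: 0.0
```

```bash
python3 st.py .473 -.379 .211; python3 -c "
from h import *
a,_=grab('scene','s3');t,_=grab('top','t3');z=lambda i:cv2.resize(i[:,:,::-1],(390,390),interpolation=cv2.INTER_CUBIC)
s=np.load('s0.npz')['im'];
cv2.imwrite('pics/c3.png',np.hstack([z(s[250:310,250:310]),z(a[250:310,250:310])]))"
```

```text
6.87 [ 0.5088 -0.1375  0.2128] q [ 1.369  0.298 -1.326  1.756  0.298  1.322  1.231] F [ 0.6 -1.6 -0.4] [-0.01 -0.16  0.04] w 69.3 g 0.0
yaw 161.7 [-2.e-04  3.e-04 -1.e+00]
to go [ -41.9 -240.5    1.7]
```

View pics/c3.png

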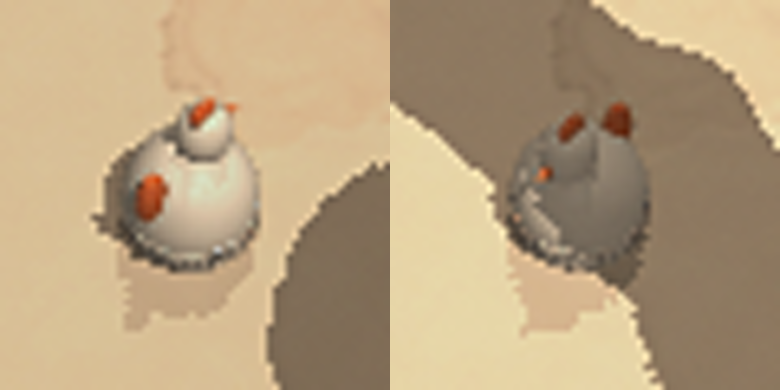

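The hen's tail moved from the left-front (150,197) to the back-right (618,118), with the beak now at left, so it turned by about 180–190°. I'll go to the bottle, unwinding the wrist on the way, and then check that the base itself did not turn.

Emit:
arm_command:
  motion:
    - [70,-7,-40,0,7]
    - [75,-14,-80,0,14]
    - [80,-21,-120,0,21]
    - [85,-28,-160,0,28]
    - [85,-35,-200,0,35]

```text
time: 7.38
position: [0.4786, -0.3409, 0.2106]
tool_rot: [-1.419, -2.803, 0.002]
ft_force: [0.4, -0.1, 0.5]
grip_width: 0.949
grip_force: 0.0
```

Emit:
arm_command:
  motion:
    - [80,0,0,0,7]
    - [80,0,0,0,14]
    - [80,0,0,0,21]
    - [80,0,0,0,28]
    - [80,0,0,0,35]

```text
time: 7.8
position: [0.4793, -0.3388, 0.2104]
tool_rot: [-2.196, -2.246, 0.001]
ft_force: [-0.2, -0.4, -0.2]
grip_width: 0.922
grip_force: 0.0
```

Emit:
arm_command:
  motion:
    - [80,0,0,0,7]
    - [80,0,0,0,14]
    - [80,0,0,0,21]
    - [80,0,0,0,28]
    - [80,0,0,0,35]

```text
time: 8.22
position: [0.4793, -0.3387, 0.2104]
tool_rot: [-2.77, -1.482, 0.001]
ft_force: [0.4, -0.4, -0.0]
grip_width: 0.918
grip_force: 0.0
```

Emit:
arm_command:
  motion:
    - [80,0,0,0,7]
    - [80,0,0,0,14]
    - [80,0,0,0,21]
    - [80,0,0,0,28]
    - [80,0,0,0,35]

```text
time: 8.63
position: [0.4793, -0.3387, 0.2104]
tool_rot: [-3.087, -0.581, 0.001]
ft_force: [-0.0, -0.7, 0.6]
grip_width: 0.917
grip_force: 0.0
```

```bash
python3 st.py .473 -.379 .211; python3 -c "
from h import *
a,_=grab('scene','s4');t,_=grab('top','t4');z=lambda i:cv2.resize(i[:,:,::-1],(390,390),interpolation=cv2.INTER_CUBIC)
s=np.load('s0.npz')['im'];s1=np.load('t0.npz')['im']
cv2.imwrite('pics/c4.png',np.hstack([z(s[258:303,256:301]),z(a[258:303,256:301])]))
W=world('scene',np.load('s4.npz')['d']);P=W[262:296,260:300].reshape(-1,3);P=P[P[:,2]>.008];print(P.max(0),P.min(0))"
```

```text
8.63 [ 0.4793 -0.3387  0.2104] q [ 1.213  0.283 -0.763  1.628  0.201  1.312 -0.781] F [-0.  -0.7  0.6] [ 0.   -0.02  0.02] w 79.8 g 0.0
yaw 21.3 [-7.e-04  0.e+00 -1.e+00]
to go [-20.5  35.2  -0.6]
[0.52763267 0.21321631 0.69854498] [ 0.16498794 -0.16130082  0.00804   ]
```

View pics/c4.png

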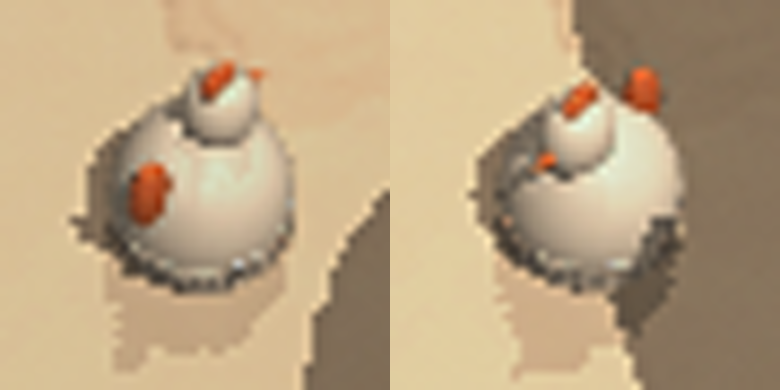

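```bash
python3 -c "
from h import *
z=lambda i:cv2.resize(i[:,:,::-1],(260,260),interpolation=cv2.INTER_NEAREST)
f=lambda k:np.load(k+'.npz')['im']
g=lambda i:np.clip((i/255.)**.6*255,0,255).astype(np.uint8)
r1=[z(g(f(k)[262:302,258:298])) for k in('s0','s4')]+[z(g(f('s0')[308:338,247:277]))]
r2=[z(g(f(k)[243:269,221:247])) for k in('t0','t4')]+[z(g(f('t0')[260:286,179:205]))]
cv2.imwrite('pics/c5.png',np.vstack([np.hstack(r1),np.hstack(r2)]))"
```

```text
(no output)
```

View pics/c5.png

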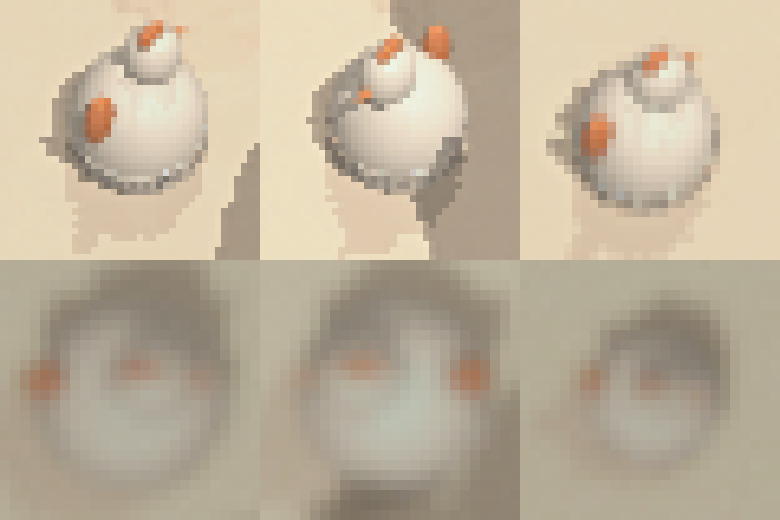

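No marker on the base shows. The wrist force was about −2 N while winding, so the hen may have been half lifted and its base may have turned too. To be safe, I'll wind it again from this state with the hen pressed down. Even if the first wind failed, about 155° more is enough, and the dial's end stop is harmless.

Emit:
arm_command:
  motion:
    - [80,20,-35,0,7]
    - [80,40,-70,0,14]
    - [75,60,-105,0,21]
    - [70,80,-141,0,28]
    - [70,100,-176,0,35]

```text
time: 9.15
position: [0.5069, -0.1378, 0.2108]
tool_rot: [3.12, -0.359, -0.0]
ft_force: [1.4, 0.5, 0.5]
grip_width: 0.825
grip_force: 0.0
```

Emit:
arm_command:
  motion:
    - [70,0,0,0,7]
    - [70,0,0,20,14]
    - [65,0,0,60,16]
    - [65,0,0,100,16]
    - [65,0,0,135,16]

```text
time: 9.57
position: [0.5065, -0.1399, 0.0741]
tool_rot: [3.042, -0.781, -0.0]
ft_force: [-0.3, -0.5, 0.4]
grip_width: 0.754
grip_force: 0.0
```

```bash
python3 st.py .509 -.138 .0275
```

```text
9.57 [ 0.5065 -0.1399  0.0741] q [ 0.907  0.29  -0.772  1.92   0.237  1.024 -2.042] F [-0.3 -0.5  0.4] [-0.01  0.01 -0.01] w 65.6 g 0.0
yaw -28.8 [-2.e-04 -8.e-04 -1.e+00]
to go [ 1.3 -2.9 46.6]
```

Emit:
arm_command:
  motion:
    - [65,1,-3,20,0]
    - [62,1,-3,40,0]
    - [60,1,-3,46.5,0]
    - [60,1,-3,46.5,0]
    - [60,1,-3,46.5,0]

```text
time: 9.98
position: [0.5097, -0.138, 0.03]
tool_rot: [-3.042, 0.784, -0.0]
ft_force: [-0.4, -0.5, -0.1]
grip_width: 0.696
grip_force: 0.0
```

Emit:
arm_command:
  motion:
    - [50,0,0,0,0]
    - [40,0,0,0,0]
    - [40,0,0,0,0]
    - [40,0,0,0,0]
    - [40,0,0,0,0]

```text
time: 10.4
position: [0.51, -0.1387, 0.0305]
tool_rot: [3.04, -0.787, 0.003]
ft_force: [0.1, -0.1, 4.2]
grip_width: 0.501
grip_force: 15.1
```

```bash
python3 st.py .509 -.138 .0275
```

```text
10.4 [ 0.51   -0.1387  0.0305] q [ 0.869  0.36  -0.744  1.945  0.3    0.946 -2.098] F [ 0.1 -0.1  4.2] [-0.12  0.22 -0.01] w 43.6 g 15.1
yaw -29.0 [ 0.0014 -0.0014 -1.    ]
to go [-1.2 -0.1  3. ]
```

Emit:
arm_command:
  motion:
    - [40,0,0,1,0]
    - [40,0,0,1,0]
    - [40,0,0,1,0]
    - [40,0,0,1,0]

```text
time: 10.73
position: [0.5101, -0.1387, 0.0303]
tool_rot: [3.04, -0.786, 0.002]
ft_force: [-4.3, -0.3, 12.1]
grip_width: 0.505
grip_force: 15.7
```

```bash
python3 st.py .509 -.138 .0275
```

```text
10.73 [ 0.5101 -0.1387  0.0303] q [ 0.868  0.361 -0.744  1.945  0.302  0.947 -2.1  ] F [-4.3 -0.3 12.1] [-0.03  0.81 -0.02] w 43.9 g 15.7
yaw -29.0 [ 8.0e-04 -1.9e-03 -1.0e+00]
to go [-1.3 -0.1  2.8]
```

Pinched with a 4 N preload; the extra 1 mm gave 12 N, so I'll take that back and turn.

Emit:
arm_command:
  motion:
    - [40,0,0,-0.7,-4]
    - [40,0,0,-0.7,-10]
    - [40,0,0,-0.7,-16]
    - [40,0,0,-0.7,-23]
    - [40,0,0,-0.7,-30]

```text
time: 11.15
position: [0.5102, -0.1383, 0.0305]
tool_rot: [3.14, 0.037, 0.002]
ft_force: [-1.6, 0.4, 6.3]
grip_width: 0.502
grip_force: 15.4
```

```bash
python3 st.py
```

```text
11.15 [ 0.5102 -0.1383  0.0305] q [ 0.949  0.392 -0.843  1.943  0.357  0.96  -1.612] F [-1.6  0.4  6.3] [ 0.09  0.34 -0.03] w 43.7 g 15.4
yaw 1.3 [ 0.0013 -0.0011 -1.    ]
```

Emit:
arm_command:
  motion:
    - [40,0,0,0,-7]
    - [40,0,0,0,-14]
    - [40,0,0,0,-21]
    - [40,0,0,0,-28]
    - [40,0,0,0,-35]

```text
time: 11.57
position: [0.5101, -0.1378, 0.0304]
tool_rot: [2.984, 0.98, 0.001]
ft_force: [-2.3, 2.1, 7.3]
grip_width: 0.503
grip_force: 15.4
```

```bash
python3 st.py
```

```text
11.57 [ 0.5101 -0.1378  0.0304] q [ 1.043  0.44  -0.964  1.94   0.434  0.984 -1.06 ] F [-2.3  2.1  7.3] [0.26 0.51 0.05] w 43.7 g 15.4
yaw 36.4 [ 9.e-04 -4.e-04 -1.e+00]
```

Emit:
arm_command:
  motion:
    - [40,0,0,0,-7]
    - [40,0,0,0,-14]
    - [40,0,0,0,-21]
    - [40,0,0,0,-28]
    - [40,0,0,0,-35]

```text
time: 11.98
position: [0.5097, -0.1375, 0.0304]
tool_rot: [2.552, 1.832, -0.0]
ft_force: [-3.3, 1.5, 8.8]
grip_width: 0.503
grip_force: 15.5
```

```bash
python3 st.py
```

```text
11.98 [ 0.5097 -0.1375  0.0304] q [ 1.133  0.506 -1.087  1.938  0.528  1.019 -0.52 ] F [-3.3  1.5  8.8] [ 0.34  0.62 -0.01] w 43.7 g 15.5
yaw 71.4 [ 0.e+00 -2.e-04 -1.e+00]
```

Emit:
arm_command:
  motion:
    - [40,0,0,-0.3,-6]
    - [40,0,0,-0.3,-12]
    - [40,0,0,-0.3,-18]
    - [40,0,0,-0.3,-18]

```text
time: 12.32
position: [0.5095, -0.1374, 0.0304]
tool_rot: [-2.235, -2.206, -0.0]
ft_force: [-3.4, 0.6, 8.4]
grip_width: 0.502
grip_force: 15.5
```

```bash
python3 st.py
```

```text
12.32 [ 0.5095 -0.1374  0.0304] q [ 1.175  0.548 -1.15   1.937  0.582  1.043 -0.246] F [-3.4  0.6  8.4] [ 0.24  0.66 -0.01] w 43.7 g 15.5
yaw 89.3 [-5.e-04  7.e-04 -1.e+00]
```

Emit:
arm_command:
  motion:
    - [40,0,0,0,-6]
    - [40,0,0,0,-12]
    - [40,0,0,0,-18]
    - [40,0,0,0,-18]

```text
time: 12.65
position: [0.5092, -0.1374, 0.0304]
tool_rot: [-1.862, -2.529, 0.0]
ft_force: [-3.2, 1.3, 9.7]
grip_width: 0.501
grip_force: 15.6
```

```bash
python3 st.py
```

```text
12.65 [ 0.5092 -0.1374  0.0304] q [ 1.213  0.594 -1.211  1.937  0.639  1.07   0.026] F [-3.2  1.3  9.7] [ 0.21  0.74 -0.02] w 43.6 g 15.6
yaw 107.3 [-1.1e-03  5.0e-04 -1.0e+00]
```

Emit:
arm_command:
  motion:
    - [40,0,0,-0.3,-6]
    - [40,0,0,-0.3,-12]
    - [40,0,0,-0.3,-18]
    - [40,0,0,-0.3,-18]

```text
time: 12.98
position: [0.509, -0.1375, 0.0305]
tool_rot: [-1.444, -2.789, 0.0]
ft_force: [-4.3, 0.3, 8.1]
grip_width: 0.507
grip_force: 15.4
```

```bash
python3 st.py
```

```text
12.98 [ 0.509  -0.1375  0.0305] q [ 1.245  0.644 -1.268  1.936  0.696  1.102  0.3  ] F [-4.3  0.3  8.1] [ 0.26  0.75 -0.02] w 44.1 g 15.4
yaw 125.3 [-1.4e-03  7.0e-04 -1.0e+00]
```

Emit:
arm_command:
  motion:
    - [40,0,0,0,-6]
    - [40,0,0,0,-12]
    - [40,0,0,0,-16]
    - [40,0,0,-0.5,-16]

```text
time: 13.32
position: [0.5089, -0.1376, 0.0306]
tool_rot: [-1.044, -2.962, -0.0]
ft_force: [-1.7, -0.1, 2.0]
grip_width: 0.502
grip_force: 14.9
```

```bash
python3 st.py
```

```text
13.32 [ 0.5089 -0.1376  0.0306] q [ 1.265  0.68  -1.305  1.936  0.737  1.126  0.55 ] F [-1.7 -0.1  2. ] [0.17 0.22 0.07] w 43.7 g 14.9
yaw 141.2 [-1.3e-03  6.0e-04 -1.0e+00]
```

Emit:
arm_command:
  motion:
    - [60,0,0,0,0]
    - [65,0,0,0,0]
    - [65,0,0,0,0]
    - [65,0,0,-25,0]
    - [65,0,0,-60,0]

```text
time: 13.73
position: [0.507, -0.1378, 0.0882]
tool_rot: [-1.047, -2.955, -0.002]
ft_force: [0.5, -0.4, 0.2]
grip_width: 0.725
grip_force: 0.0
```

Emit:
arm_command:
  motion:
    - [65,0,0,-40,0]
    - [70,0,0,-80,0]
    - [70,0,0,-120,0]

```text
time: 13.98
position: [0.5093, -0.1376, 0.212]
tool_rot: [1.048, 2.961, 0.0]
ft_force: [1.0, -1.5, 0.0]
grip_width: 0.785
grip_force: 0.0
```

```bash
python3 st.py .473 -.379 .211; python3 -c "
from h import *
a,_=grab('scene','s5');t,_=grab('top','t5');z=lambda i:cv2.resize(i[:,:,::-1],(390,390),interpolation=cv2.INTER_CUBIC)
s=np.load('s4.npz')['im'];
cv2.imwrite('pics/c6.png',np.hstack([z(s[258:303,256:301]),z(a[258:303,256:301])]))"
```

```text
13.98 [ 0.5093 -0.1376  0.212 ] q [ 1.384  0.32  -1.357  1.756  0.323  1.327  0.849] F [ 1.  -1.5  0. ] [-0.07 -0.21  0.05] w 68.3 g 0.0
yaw 141.0 [ 4.e-04 -1.e-04 -1.e+00]
to go [-123.6 -210.6    1. ]
```

View pics/c6.png

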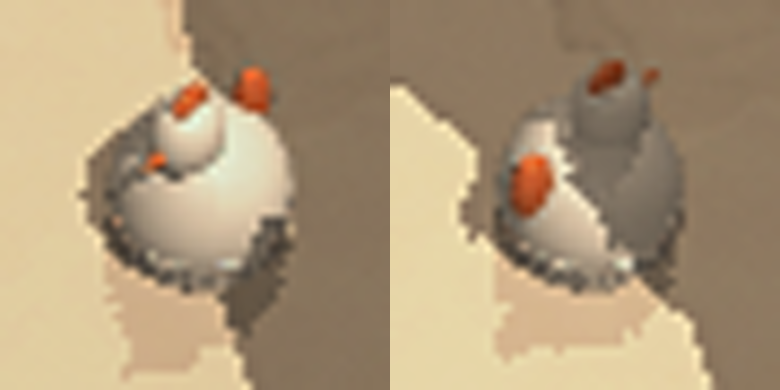

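The hen is now turned a further ~170°, with the tail back at (530,185) and the beak at right, after a pressed-down wind whose torque matched the dial's friction. It stands in place. Now the bottle.

Emit:
arm_command:
  motion:
    - [75,-20,-34,0,7]
    - [80,-40,-68,0,14]
    - [80,-60,-102,0,21]
    - [80,-80,-137,0,28]
    - [80,-100,-171,0,35]

```text
time: 14.5
position: [0.4784, -0.3361, 0.2096]
tool_rot: [-1.899, -2.502, 0.002]
ft_force: [-0.0, 1.0, 0.8]
grip_width: 0.914
grip_force: 0.0
```

Emit:
arm_command:
  motion:
    - [80,0,0,0,7]
    - [80,0,0,0,14]
    - [80,0,0,0,21]
    - [80,0,0,0,28]
    - [80,0,0,0,35]

```text
time: 14.92
position: [0.4792, -0.3339, 0.2093]
tool_rot: [-2.563, -1.815, 0.001]
ft_force: [-0.4, 0.3, 0.3]
grip_width: 0.919
grip_force: 0.0
```

Emit:
arm_command:
  motion:
    - [80,0,0,0,7]
    - [80,0,0,0,14]
    - [80,0,0,0,21]
    - [80,0,0,0,28]
    - [80,0,0,0,35]

```text
time: 15.33
position: [0.4792, -0.3338, 0.2093]
tool_rot: [-2.99, -0.961, 0.001]
ft_force: [-0.4, 0.0, -1.1]
grip_width: 0.918
grip_force: 0.0
```

Emit:
arm_command:
  motion:
    - [80,0,0,0,7]
    - [80,0,0,0,14]
    - [80,0,0,0,21]
    - [80,0,0,0,28]
    - [80,0,0,0,35]

```text
time: 15.75
position: [0.4791, -0.3338, 0.2093]
tool_rot: [-3.141, -0.017, 0.002]
ft_force: [0.6, 0.1, -0.1]
grip_width: 0.923
grip_force: 0.0
```

```bash
python3 st.py .4727 -.3782 .200
```

```text
15.75 [ 0.4791 -0.3338  0.2093] q [ 1.232  0.284 -0.792  1.636  0.208  1.311 -1.154] F [ 0.6  0.1 -0.1] [-0.02 -0.01  0.02] w 80.3 g 0.0
yaw 0.6 [-1.1e-03  3.0e-04 -1.0e+00]
to go [-6.9 44.3  9.2]
```

Emit:
arm_command:
  motion:
    - [80,-4,22,0,0]
    - [75,-7,44.3,0,0]
    - [70,-7,44.3,5,0]
    - [70,-7,44.3,35,0]
    - [70,-7,44.3,58,0]

```text
time: 16.17
position: [0.4731, -0.3787, 0.1508]
tool_rot: [3.141, 0.025, 0.0]
ft_force: [-0.3, 0.1, -0.5]
grip_width: 0.815
grip_force: 0.0
```

Emit:
arm_command:
  motion:
    - [65,0,0,5,0]
    - [65,0,0,7,0]
    - [65,0,0,7,0]

```text
time: 16.42
position: [0.4734, -0.3781, 0.1453]
tool_rot: [-3.141, -0.028, 0.0]
ft_force: [0.0, -0.1, 0.7]
grip_width: 0.751
grip_force: 0.0
```

```bash
python3 st.py .4727 -.3782 .144; python3 -c "
from h import *
a,_=grab('scene','s6');cv2.imwrite('pics/c7.png',cv2.resize(a[130:260,290:450,::-1],None,fx=4,fy=4,interpolation=cv2.INTER_CUBIC))"
```

```text
16.42 [ 0.4734 -0.3781  0.1453] q [ 1.24   0.382 -0.75   1.658  0.275  1.211 -1.125] F [ 0.  -0.1  0.7] [0.05 0.   0.02] w 65.4 g 0.0
yaw 1.0 [-2.e-04  3.e-04 -1.e+00]
to go [-0.7  0.1  1.3]
```

View pics/c7.png

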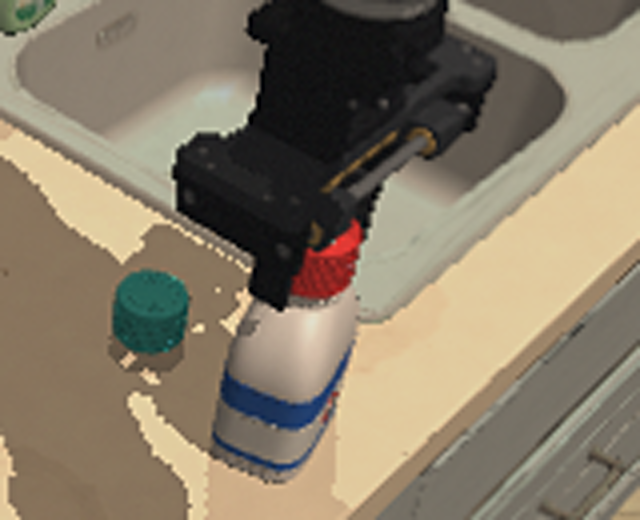

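The fingers stand either side of the red cap (crop (325,262)), with the bottle upright. I'll pinch at 35 N and then press in small steps.

Emit:
arm_command:
  motion:
    - [50,-0.5,0,1,0]
    - [40,-0.5,0,1,0]
    - [40,-0.5,0,1,0]
    - [40,-0.5,0,1,0]
    - [40,-0.5,0,1,0]
  newtons: 35

```text
time: 16.88
position: [0.4731, -0.378, 0.1451]
tool_rot: [3.141, 0.028, 0.001]
ft_force: [0.1, 1.6, 3.5]
grip_width: 0.548
grip_force: 35.0
```

```bash
python3 st.py
```

```text
16.88 [ 0.4731 -0.378   0.1451] q [ 1.241  0.381 -0.75   1.66   0.274  1.209 -1.125] F [0.1 1.6 3.5] [ 0.26  0.1  -0.01] w 47.6 g 35.0
yaw 1.0 [ 6.e-04 -3.e-04 -1.e+00]
```

Emit:
arm_command:
  motion:
    - [40,0,0,1.5,0]
    - [40,0,0,3,0]
    - [40,0,0,4.5,0]
    - [40,0,0,5,0]
    - [40,0,0,5,0]

```text
time: 17.3
position: [0.4732, -0.3781, 0.1402]
tool_rot: [3.141, 0.028, 0.001]
ft_force: [-1.3, 2.8, 6.9]
grip_width: 0.545
grip_force: 35.0
```

```bash
python3 st.py
```

```text
17.3 [ 0.4732 -0.3781  0.1402] q [ 1.239  0.385 -0.749  1.665  0.278  1.2   -1.128] F [-1.3  2.8  6.9] [ 0.48  0.35 -0.04] w 47.4 g 35.0
yaw 1.0 [ 6.e-04 -5.e-04 -1.e+00]
```

Emit:
arm_command:
  motion:
    - [40,0,0,0.7,0]
    - [40,0,0,1.5,0]
    - [40,0,0,1.5,0]

```text
time: 17.55
position: [0.4733, -0.3781, 0.139]
tool_rot: [3.141, 0.028, 0.001]
ft_force: [-1.9, 2.7, 8.7]
grip_width: 0.549
grip_force: 35.0
```

```bash
python3 st.py
```

```text
17.55 [ 0.4733 -0.3781  0.139 ] q [ 1.238  0.387 -0.748  1.666  0.279  1.198 -1.129] F [-1.9  2.7  8.7] [ 0.56  0.35 -0.02] w 47.8 g 35.0
yaw 1.0 [ 6.e-04 -6.e-04 -1.e+00]
```

Emit:
arm_command:
  motion:
    - [40,0,0,0.7,0]
    - [40,0,0,0.8,0]
    - [40,0,0,0.8,-5]
    - [40,0,0,0.8,-10]
    - [40,0,0,0.8,-15]

```text
time: 17.97
position: [0.4738, -0.3783, 0.1387]
tool_rot: [3.109, 0.444, 0.003]
ft_force: [-0.9, 1.8, 8.9]
grip_width: 0.553
grip_force: 35.0
```

```bash
python3 st.py
```

```text
17.97 [ 0.4738 -0.3783  0.1387] q [ 1.273  0.4   -0.795  1.665  0.303  1.202 -0.88 ] F [-0.9  1.8  8.9] [ 0.57  0.28 -0.14] w 48.1 g 35.0
yaw 16.2 [ 0.0018 -0.0013 -1.    ]
```

Emit:
arm_command:
  motion:
    - [40,0,0,0,-5]
    - [40,0,0,0,-10]
    - [40,0,0,0,-15]
    - [40,0,0,0,-20]
    - [40,0,0,0,-25]

```text
time: 18.38
position: [0.4737, -0.3779, 0.1386]
tool_rot: [2.939, 1.106, 0.002]
ft_force: [-1.4, 2.9, 9.7]
grip_width: 0.547
grip_force: 35.0
```

```bash
python3 st.py
```

```text
18.38 [ 0.4737 -0.3779  0.1386] q [ 1.33   0.426 -0.875  1.664  0.345  1.213 -0.474] F [-1.4  2.9  9.7] [ 0.66  0.36 -0.06] w 47.6 g 35.0
yaw 41.3 [ 1.4e-03 -5.0e-04 -1.0e+00]
```

Emit:
arm_command:
  motion:
    - [40,0,0,0,-5]
    - [40,0,0,0,-10]
    - [40,0,0,0,-15]
    - [40,0,0,0,-20]
    - [40,0,0,0,-20]

```text
time: 18.8
position: [0.4734, -0.378, 0.1386]
tool_rot: [2.703, 1.6, 0.001]
ft_force: [-2.0, 2.8, 10.4]
grip_width: 0.548
grip_force: 35.0
```

```bash
python3 st.py; python3 -c "
from h import *
a,_=grab('scene','s7')
b=np.load('s6.npz')['im'];f=lambda x:cv2.resize(x[150:260,320:420,::-1],(390,429),interpolation=cv2.INTER_CUBIC)
cv2.imwrite('pics/c8.png',np.hstack([f(b),f(a)]))"
```

```text
18.8 [ 0.4734 -0.378   0.1386] q [ 1.376  0.452 -0.941  1.662  0.384  1.225 -0.152] F [-2.   2.8 10.4] [0.67 0.53 0.09] w 47.7 g 35.0
yaw 61.2 [ 9.e-04 -3.e-04 -1.e+00]
```

View pics/c8.png

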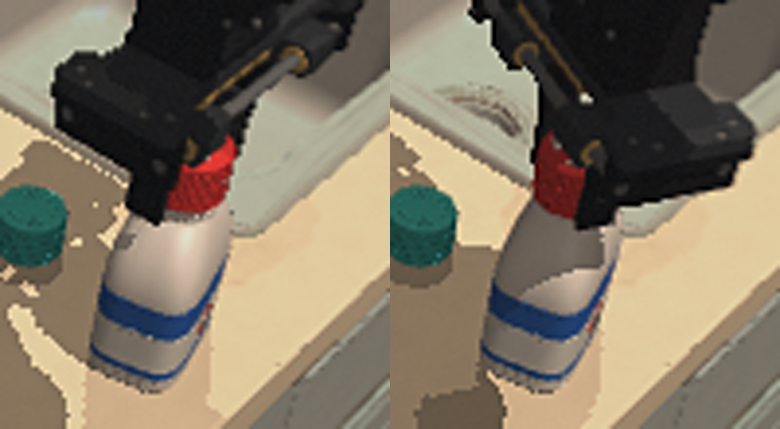

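The bottle has not turned (its label is unchanged) and the cap turned 60°. I'll lift slowly.

Emit:
arm_command:
  motion:
    - [40,0,0,-3,0]
    - [40,0,0,-6,0]
    - [40,0,0,-9,0]
    - [40,0,0,-12,0]
    - [40,0,0,-15,0]

```text
time: 19.27
position: [0.4723, -0.3787, 0.1517]
tool_rot: [-2.707, -1.594, 0.001]
ft_force: [-0.1, -0.1, -0.5]
grip_width: 0.548
grip_force: 35.0
```

```bash
python3 st.py
```

```text
19.27 [ 0.4723 -0.3787  0.1517] q [ 1.382  0.439 -0.946  1.648  0.372  1.248 -0.147] F [-0.1 -0.1 -0.5] [-0.02 -0.    0.04] w 47.6 g 35.0
yaw 61.0 [-7.e-04 -2.e-04 -1.e+00]
```

Emit:
arm_command:
  motion:
    - [40,0,0,-8,0]
    - [40,0,0,-18,0]
    - [40,0,0,-29,0]
    - [40,0,0,-39,0]
    - [40,0,0,-44,0]

```text
time: 19.68
position: [0.4736, -0.3787, 0.1983]
tool_rot: [2.705, 1.593, 0.001]
ft_force: [-0.4, 0.2, -1.3]
grip_width: 0.55
grip_force: 35.0
```

Emit:
arm_command:
  motion:
    - [40,0,0,0,0]
    - [40,0,0,0,0]
    - [40,0,0,0,0]

```text
time: 19.93
position: [0.4724, -0.3782, 0.1957]
tool_rot: [-2.707, -1.594, 0.001]
ft_force: [-0.8, 0.2, 0.1]
grip_width: 0.547
grip_force: 35.0
```

```bash
python3 st.py; python3 -c "
from h import *
a,d=grab('scene','s8');t,td=grab('top','t8');cv2.imwrite('pics/c9.png',cv2.resize(a[120:330,240:440,::-1],None,fx=2.8,fy=2.8,interpolation=cv2.INTER_CUBIC))
W=world('scene',d);i=a.astype(int);y,x=np.mgrid[:420,:560]
m=(i[...,0]>1.8*i[...,1])&(i[...,0]>1.8*i[...,2])&(i[...,0]>70)&(W[...,2]>.14)&(abs(W[...,0]-.473)<.04)&(abs(W[...,1]+.378)<.04)&(d>0)
print('red',m.sum(),W[m].min(0),W[m].max(0))
L=W[(W[...,2]>.01)&(W[...,2]<.145)&(abs(W[...,0]-.473)<.08)&(abs(W[...,1]+.378)<.08)]
for k in(.1,.12,.135):
  Q=L[abs(L[:,2]-k)<.006];print(k,Q.mean(0).round(4))
W0=world('scene',np.load('s0.npz')['d']);L=W0[(abs(W0[...,0]-.473)<.08)&(abs(W0[...,1]+.378)<.08)]
for k in(.1,.12):
  Q=L[abs(L[:,2]-k)<.006];print('before',k,Q.mean(0).round(4))
"
```

```text
19.93 [ 0.4724 -0.3782  0.1957] q [ 1.397  0.402 -0.966  1.597  0.338  1.323 -0.122] F [-0.8  0.2  0.1] [ 0.02 -0.06 -0.03] w 47.6 g 35.0
yaw 61.0 [-7.e-04  2.e-04 -1.e+00]
red 215 [ 0.45762839 -0.38233928  0.18213813] [ 0.4934979  -0.3531508   0.21545857]
0.1 [ 0.4588 -0.3537  0.1003]
0.12 [ 0.4656 -0.3647  0.1201]
0.135 [ 0.4708 -0.3728  0.1367]
before 0.1 [ 0.4598 -0.3521  0.1002]
before 0.12 [ 0.4656 -0.3623  0.119 ]
```

View pics/c9.png

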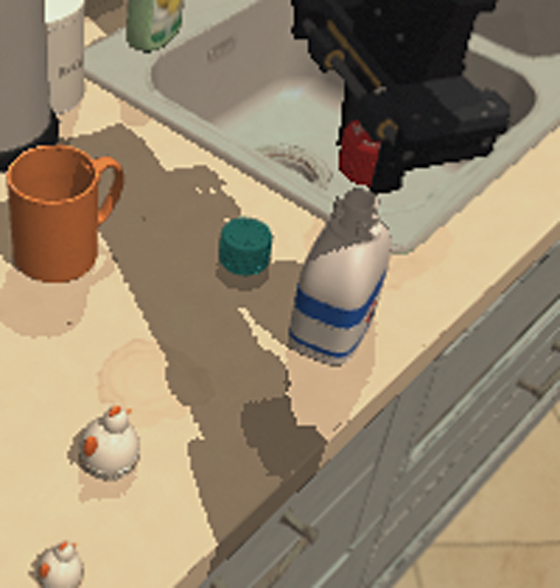

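The cap is held about 35 mm above the open mouth (crop (360,152) over (355,200)), directly over the neck and level. The bottle, hen and mug are standing where they were. Handing in.

```bash
python3 -c "
from bench import *
print(close_job())"
```

```text
the job is handed in; nothing more can be done
None
```

I handed the job in at about 20 s: the red cap is off and held level about 35 mm above the bottle's mouth, and the hen timer was wound twice. I judge the timer to be past 25 minutes from about 170° of pressed-down turning, but the dial has no visible mark, so I couldn't read it. The first wind may have turned its base along with the dial.

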